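# Slide the next job board off the pile of catalogues

## Robot

A 6-joint arm with a two-finger parallel gripper is mounted at the origin on the work surface. World frame = base frame: x ahead of the robot, y to its left, z up, the work surface at z = 0. Lengths are in m, angles in rad, forces in N, time in s.
With the tool pointing down it reaches from about 0.35 to 0.85 m from the base axis. Payload 8.1 kg.
Tool frame: the origin (TCP) lies between the finger pads; the fingertips stand nose_length ahead of it and the grasp point (between the pads) lies 2 mm behind it (nose_length is the distance from the TCP to the fingertips, in m); z points along the fingers, x is the direction in which the jaws open and shut, and the axes are right-handed (so a half turn about z gives the same grasp; the last joint's range is limited). The gripper opens to 93 mm and grips with 3 to 60 N. Pads are 15 mm wide; open, the fingers measure 128 mm over their backs; the gripper's body (75 mm by 188 mm) begins 65 mm behind the grasp point.
Start: joints at [-1.43, 0.13, 1.488, -0, 1.523, -0.085], TCP at [0.134, -0.585, 0.208] pointing down, gripper open.
Joint ranges: [-2.96, 2.96], [-0.89, 2.26], [0.02, 2.5], [-1.34, 4.48], [0, 2.73], [-2.66, 2.66]. Speed limits (rad/s): [2.39, 2.39, 2.79, 3.14, 3.14, 3.14].

## Interface

Orientations are given as a rotation vector (axis times angle).
In Python, from plant import * gives the robot as it stands.
- The arm moves only by the tool carry_out, never from a script. Its argument "steps" is a list of rows, each an object with "xyz": the shift along the world's x, y, z in cm, a list of three; "rot": the turn, a rotation vector about the world's x, y, z in degrees, a list of three. In form: [{"xyz": [tx, ty, tz], "rot": [rx, ry, rz]}, ...]. A call has 1 to 10 rows; each row is the pose to reach, as a shift and turn from the pose commanded when the call began; what a row does not reach only later rows make up. A row lasts 1/10 s, in which the tool goes at most 50 mm and 8.59 degrees, less where a joint would pass 70% of its speed; a pose out of reach is approached as far as the arm can. A call with a gripper value outside its range is refused whole. "grip" is the opening, from 0 (shut) to 1 (fully open), set as the call begins (left out, the last holds). The fingers move at their own pace and stop on an object; "force" is the grip in N (left out, the last holds). Time passes only in rows, so rows that repeat a pose let the fingers close. It gives the time, the measured TCP pose, the force and the opening at its end, in the units of the state.
- read_state(): the state, without advancing time (a new reading comes with each control period).
- read_camera(name): name is "side" or "top" or "wrist"; returns the picture (420x560x3 uint8, red, green, blue); there is no depth.
- calibration(name): a dict with "fov_y" (degrees; the focal length in pixels is half the picture's height over the tangent of half this angle, whatever the lens; pixels are square), "cx", "cy" (the principal point, pixels), "xyz" and "attitude" of the camera in the world. Camera axes: x right, y down, z forward; pixel columns grow to the right and rows downward; lengths in m; the calibration is good to about 2 mm. A picture is of the moment at which its call begins: read the wrist's pose just before it. calibration takes no time and is no camera call; for the wrist camera it gives the pose at the moment of the call.
- close_job(): hands the job in, once; it reports no verdict.
The state is a dict: "t": time; "q": joint angles; "dq": joint speeds; "joint_torque": joint torques, N m; "tool_pos": TCP position; "orientation": TCP orientation; "force": force on the tool from outside, world axes, zero at the start; "wrist_torque": the same for the moment, N m; "opening": finger opening in m.
Only numpy, scipy, OpenCV 4.12 (cv2) and the standard library are available. Lean on these libraries where they do the work, as an engineer would, in place of code of your own. Each camera call takes 0.05 s, during which the arm holds its last target.

## Task

The clipboard on the taller pile (two catalogues) is the next one to be typed up: take it by its clip and slide it sideways off the pile onto the low wooden copy stand between the two piles, keeping it flat and without lifting it up off the pile. Leave it lying flat, in the middle of the stand and square with it, and do not disturb the catalogues under it or the other clipboard on the shorter pile.

Things in the scene. Friction and masses are not known exactly. Their poses are not given: they have to be found in the camera images.
- board_mid (a point): Clipboard to move: brown hardboard 180 x 125 x 5 mm, about 0.2 kg, loose on the taller pile, underside 44 mm above the desk. Point: board centre, half-way up the 5 mm. x: along the 180 mm towards the clip end, away from the robot; z up. Fixed to it, a rigid steel clip: upright grip 12 mm thick (x), 50 mm wide (y), centred 72 mm along +x, from the board's face to 28 mm above it.
- stand: Low wooden copy stand, fixed between the piles: flat top 200 x 150 mm (x by y), 41 mm above the desk (3 mm below the underside of the clipboard to move). Origin: centre of its underside, on the desk; x along the 200 mm, away from the robot. The taller pile stands on its +y or -y side, centres about 180 mm apart, open gap 15 to 60 mm. The clipboard's length goes along its length.
- book_top: Upper of the two hard-covered catalogues of the taller pile, directly under the clipboard: 190 x 135 x 22 mm, 0.45 kg, loose, on a loose one of the same size. Origin: centre of its underside, 22 mm above the desk; x along the 190 mm. Must stay put.
- spare_mid (a point): The other clipboard, same shape, size and axes, on the shorter pile (one catalogue of the same size) on the stand's other side. Point: board centre, half-way up, 24.5 mm above the desk. Must stay put.
There are look-alikes about, which are no part of the job. Leave any yellow look-alike of the part that bears board_mid alone.

How it is judged:
By the outcome, as a careful person would: the job done as asked, in the order asked, and still so for the second after the job is handed in, with the robot touching nothing.
It also fails if it takes over 32 s, if anything falls off the work surface, if the arm or the gripper's body presses on something with over 40 N, if the wrist force passes 120 N, or if a joint passes its speed limit or range.

## Working session

There is one attempt and no reset: what is moved stays moved. The work goes in short steps, Python scripts to look and compute and a tool call to move; the robot and the scene stay as the last step left them, time stands still between calls to the robot, and variables do not carry over. Pictures are saved under pics/ and viewed, and the job is handed in when it is done.

Besides the shell and the picture viewer there is one more tool, called after "Request:" as name([rows], argument=value, ...), one row to a line, values as JSON. carry_out: Moves the arm, as the interface text tells. Its arguments: {"type":"object","properties":{"steps":{"type":"array","items":{"type":"object","properties":{"xyz":{"type":"array","items":{"type":"number"}},"rot":{"type":"array","items":{"type":"number"}}}}},"grip":{"type":"number"},"force":{"type":"number"}},"required":["steps"]}

```bash
ls; mkdir -p pics
python3 - <<'E'
from plant import *
import cv2
s=read_state();print(s)
try: print(nose_length)
except Exception as e: print(e)
for n in ["top","side"]:
    im=read_camera(n);cv2.imwrite(f"pics/{n}1.png",im[:,:,::-1]);print(n,calibration(n))
print(calibration("wrist"))
E
```

```text
pics
{'t': 0.0, 'q': array([-1.43040456e+00,  1.31148326e-01,  1.48928166e+00,  1.05880660e-05,
        1.52297508e+00, -8.54280658e-02]), 'dq': array([ 2.42314395e-03,  9.02430341e-04,  1.66271802e-04,  4.53653465e-04,
       -1.59513730e-03,  9.53738468e-06]), 'joint_torque': array([-2.98180552e-03, -5.59842610e+01, -4.91761351e+01,  7.64313480e-02,
        3.48999817e-02, -1.46259340e-04]), 'tool_pos': array([ 0.13427084, -0.58418546,  0.20659382]), 'orientation': array([-2.45660483e+00,  1.95622549e+00,  2.05540206e-03]), 'force': array([ 0.00512708,  0.10391841, -0.0590127 ]), 'wrist_torque': array([-0.03981861, -0.01414451, -0.03399313]), 'opening': 0.092849131007913}
0.017
top {'fov_y': 56.4406927603352, 'cx': 277.80786602043446, 'cy': 210.68205821355616, 'xyz': array([0.34810205, 0.03258617, 0.92694906]), 'attitude': array([-2.08109094,  2.12375973, -0.25306531])}
side {'fov_y': 54.24797208212307, 'cx': 289.62197109761894, 'cy': 212.12578570332823, 'xyz': array([0.28149926, 0.74615853, 0.53677936]), 'attitude': array([-0.41494973,  2.59393587, -1.39242454])}
{'fov_y': 66.750561205831, 'cx': 278.6640515884292, 'cy': 210.02071219620606, 'xyz': array([ 0.21206598, -0.5669572 ,  0.38340422]), 'attitude': array([ 2.27034192, -1.80860494, -0.26583475])}
```

View pics/top1.png

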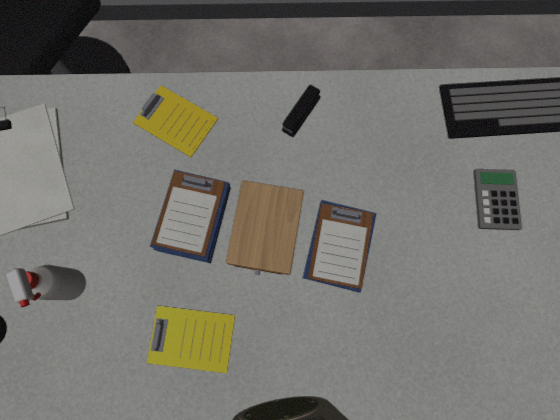

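View pics/side1.png

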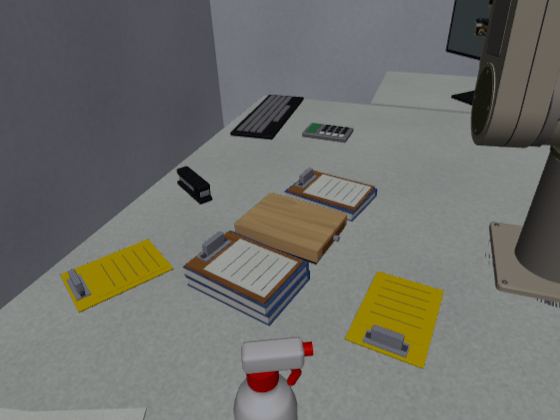

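The top view shows the taller pile on the left (+y), with its board around (190,215). The stand is at about (265,227), the spare board at (341,245), and there are two yellow look-alikes. The side view confirms that the two-catalogue pile is on the +y side. Next I'll measure them by colour.

```bash
cat > h.py <<'E'
import numpy as np, cv2
from scipy.spatial.transform import Rotation as R
def ray(cal,uv,shape=(420,560)):
    f=210/np.tan(np.radians(cal['fov_y'])/2)
    uv=np.atleast_2d(uv).astype(float)
    d=np.c_[(uv[:,0]-cal['cx'])/f,(uv[:,1]-cal['cy'])/f,np.ones(len(uv))]
    return d@R.from_rotvec(cal['attitude']).as_matrix().T
def onplane(cal,uv,z):
    d=ray(cal,uv); o=np.array(cal['xyz']); return o+d*((z-o[2])/d[:,2])[:,None]
def proj(cal,P):
    f=210/np.tan(np.radians(cal['fov_y'])/2)
    p=(np.atleast_2d(P)-cal['xyz'])@R.from_rotvec(cal['attitude']).as_matrix()
    return np.c_[cal['cx']+f*p[:,0]/p[:,2],cal['cy']+f*p[:,1]/p[:,2]]
E
python3 - <<'E'
import cv2
from h import *
im=cv2.imread("pics/top1.png")
c=im[160:300,140:390]; cv2.imwrite("pics/top1c.png",cv2.resize(c,None,fx=3.2,fy=3.2,interpolation=cv2.INTER_NEAREST))
hsv=cv2.cvtColor(im,cv2.COLOR_BGR2HSV)
for p in [(180,180),(205,195),(158,235),(265,227),(240,200),(322,210),(212,182),(190,215)]: print(p,im[p[1],p[0]],hsv[p[1],p[0]])
E
```

```text
(180, 180) [39 62 90] [ 14 144  90]
(205, 195) [146 151 150] [ 36   8 151]
(158, 235) [121 129 130] [ 27  18 130]
(265, 227) [ 75 100 124] [ 15 101 124]
(240, 200) [ 78 104 128] [ 16 100 128]
(322, 210) [42 62 92] [ 12 139  92]
(212, 182) [79 76 82] [165  19  82]
(190, 215) [142 146 146] [ 30   7 146]
```

View pics/top1c.png

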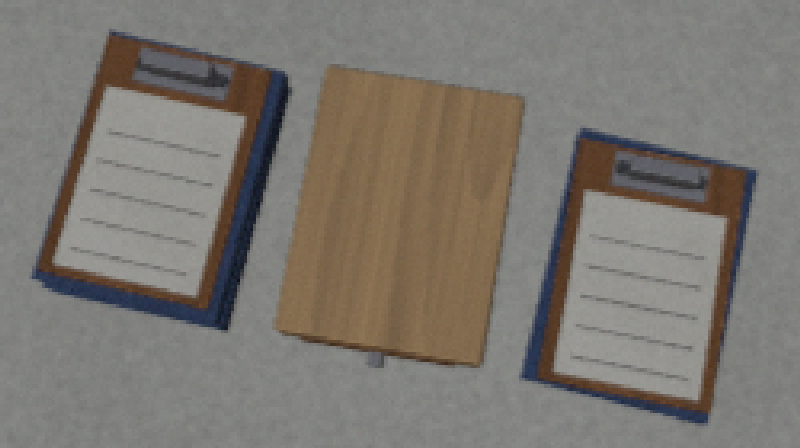

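The zoomed crop shows all three items clearly. The taller-pile board is turned more than the stand, and the clips are at the far (+x) end.

```bash
cat >> h.py <<'E'
def rect(cal,mask,z):
    """min-area rect of a mask's largest contour, on the plane z: centre, yaw(x axis, within +-90 of world x), size"""
    cs,_=cv2.findContours(mask,cv2.RETR_EXTERNAL,cv2.CHAIN_APPROX_NONE)
    c=max(cs,key=cv2.contourArea)
    h=cv2.convexHull(c)[:,0,:]
    P=onplane(cal,h,z)[:,:2]
    (cx,cy),(w,hh),a=cv2.minAreaRect((P*1000).astype(np.float32))
    if hh>w: w,hh,a=hh,w,a+90
    a=(a+90)%180-90
    return np.array([cx,cy]),np.array([w,hh]),a
def brown(im,hsv):
    return cv2.inRange(hsv,(5,115,40),(18,255,125))
def stand(im,hsv): return cv2.inRange(hsv,(10,75,80),(22,125,180))
E
python3 - <<'E'
from plant import calibration
from h import *
im=cv2.imread("pics/top1.png"); hsv=cv2.cvtColor(im,cv2.COLOR_BGR2HSV)
cal=calibration("top")
def roi(m,x0,x1,y0,y1):
    o=np.zeros_like(m);o[y0:y1,x0:x1]=m[y0:y1,x0:x1];return o
b=brown(im,hsv); st=stand(im,hsv)
k=np.ones((3,3),np.uint8)
print("board",rect(cal,roi(b,145,228,160,270),.049))
print("spare",rect(cal,roi(b,300,380,195,300),.027))
s2=cv2.morphologyEx(roi(st,225,306,175,277),cv2.MORPH_CLOSE,k); s2=cv2.morphologyEx(s2,cv2.MORPH_OPEN,k)
print("stand",rect(cal,s2,.041))
bl=cv2.inRange(hsv,(100,80,20),(125,255,150))
print(proj(cal,[[.5,.2,.044],[.5,0,.044]]))
cl=cv2.inRange(hsv,(110,5,60),(179,60,125))
vis=np.dstack([b,s2,cl]);cv2.imwrite("pics/m1.png",cv2.resize(vis[150:310,140:390],None,fx=3,fy=3,interpolation=cv2.INTER_NEAREST))
E
```

```text
board (array([555.43371582, 227.76794434]), array([177.99385071, 122.96580505]), -14.118728637695312)
spare (array([ 476.29473877, -121.08434296]), array([178.01841736, 123.1028595 ]), -12.584159851074219)
stand (array([520.41485596,  53.03006363]), array([200.9415741 , 147.57518005]), -10.841094970703125)
[[200.70328221 236.03005364]
 [288.35342144 234.3025054 ]]
```

View pics/m1.png

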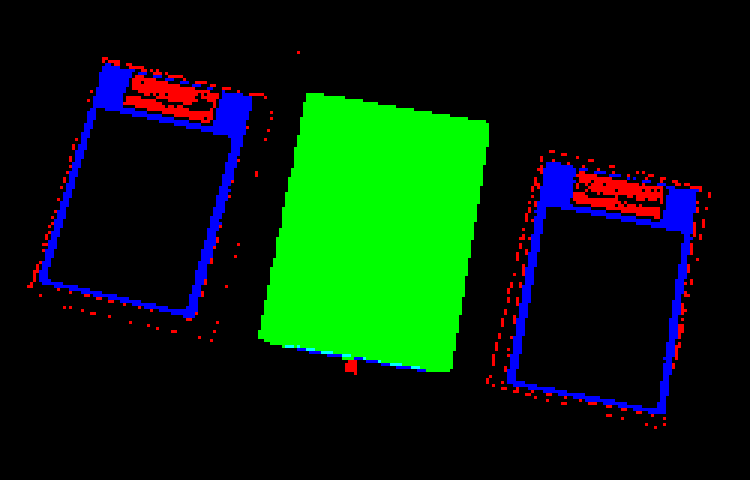

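The measured sizes match the given ones: the boards come out at 178x123 mm and the stand at 201x148 mm. The centres are 178 mm apart, about as stated. I'll move above the gap with the jaws turned along the board's x axis, to get a closer wrist picture.

Request:
carry_out([
  {"xyz": [2.5, 4.2, 1], "rot": [0, 0, 5]},
  {"xyz": [5, 8.4, 2], "rot": [0, 0, 9]},
  {"xyz": [7.5, 12.6, 3], "rot": [0, 0, 13]},
  {"xyz": [10, 16.8, 4], "rot": [0, 0, 17]},
  {"xyz": [12.5, 21, 4], "rot": [0, 0, 21]},
  {"xyz": [15, 25.2, 4], "rot": [0, 0, 25]},
  {"xyz": [17.5, 29.4, 4], "rot": [0, 0, 29]},
  {"xyz": [20, 33.6, 4], "rot": [0, 0, 33]},
  {"xyz": [22.5, 37.8, 4], "rot": [0, 0, 37]},
  {"xyz": [25, 42, 4], "rot": [0, 0, 41]},
], grip=1)

```text
t: 1.1
tool_pos: [0.3847, -0.1628, 0.2475]
orientation: [2.988, -0.969, 0.0]
force: [0.5, -0.9, 0.6]
opening: 0.0929
```

Request:
carry_out([
  {"xyz": [2.5, 4.2, 0], "rot": [0, 0, 4]},
  {"xyz": [5, 8.4, 0], "rot": [0, 0, 8]},
  {"xyz": [7.5, 12.6, 0], "rot": [0, 0, 12]},
  {"xyz": [10, 16.8, 0], "rot": [0, 0, 16]},
  {"xyz": [12.5, 21, 0], "rot": [0, 0, 19]},
  {"xyz": [15, 25, 0], "rot": [0, 0, 22]},
  {"xyz": [17, 29, 0], "rot": [0, 0, 22]},
  {"xyz": [17, 29, 0], "rot": [0, 0, 22]},
  {"xyz": [17, 29, 0], "rot": [0, 0, 22]},
])

```text
t: 2.0
tool_pos: [0.554, 0.126, 0.2465]
orientation: [3.118, -0.381, -0.003]
force: [-0.3, -0.5, -0.3]
opening: 0.0932
```

Run:
```python
from plant import *
import cv2,pickle
s=read_state();print(s['t'],s['tool_pos'],s['orientation'])
cal=calibration("wrist");im=read_camera("wrist");cv2.imwrite("pics/w1.png",im[:,:,::-1]);pickle.dump(cal,open("w1.pkl","wb"));print(cal['xyz'])
```

```text
2.0 [0.55396358 0.12604399 0.24652653] [ 3.11753336 -0.38111333 -0.00315527]
[0.57337176 0.2034516  0.42312874]
```

View pics/w1.png

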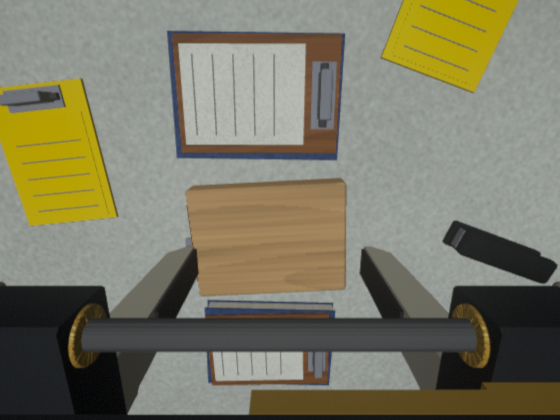

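The wrist view (+x to the right, +y up) shows the board to move at about (257,95), with its clip at (323,95). The stand is at about (270,237), and the spare is partly behind the fingers at the bottom.

Run:
```python
from h import *
import pickle
im=cv2.imread("pics/w1.png"); hsv=cv2.cvtColor(im,cv2.COLOR_BGR2HSV); cal=pickle.load(open("w1.pkl","rb"))
def roi(m,x0,x1,y0,y1):
    o=np.zeros_like(m);o[y0:y1,x0:x1]=m[y0:y1,x0:x1];return o
k=np.ones((3,3),np.uint8)
b=roi(brown(im,hsv),160,350,20,165);b=cv2.morphologyEx(b,cv2.MORPH_OPEN,np.ones((2,2),np.uint8))
print("board",rect(cal,b,.049))
for p in [(270,237),(190,200),(330,285),(320,293)]: print(im[p[1],p[0]],hsv[p[1],p[0]])
s=roi(cv2.inRange(hsv,(8,60,80),(22,140,220)),180,352,172,302)
s=cv2.morphologyEx(cv2.morphologyEx(s,cv2.MORPH_CLOSE,k),cv2.MORPH_OPEN,k)
print("stand",rect(cal,s,.041))
# edge fits, metric, of a mask: robust quad by approxPolyDP corners
for n,m,z in (("b",b,.049),("s",s,.041)):
    c=max(cv2.findContours(m,cv2.RETR_EXTERNAL,cv2.CHAIN_APPROX_NONE)[0],key=cv2.contourArea)
    h=cv2.convexHull(c)
    for e in (4,5,6,8,10):
        a=cv2.approxPolyDP(h,e,True)
        if len(a)==4: break
    a=a[:,0]; P=onplane(cal,a,z); print(n,e,a.tolist(),P[:,:2].round(4).tolist(),np.linalg.norm(P-np.roll(P,-1,0),axis=1).round(4))
    E=np.roll(P,-1,0)-P; print(np.degrees(np.arctan2(E[:,1],E[:,0])).round(2),P.mean(0))
# clip grey
g=roi(cv2.inRange(hsv,(100,8,60),(150,90,160)),308,338,55,135)
c=max(cv2.findContours(g,cv2.RETR_EXTERNAL,cv2.CHAIN_APPROX_NONE)[0],key=cv2.contourArea)
print("clip px",cv2.minAreaRect(c))
v=cv2.resize(im[20:170,160:352],None,fx=4,fy=4,interpolation=cv2.INTER_NEAREST);cv2.imwrite("pics/w1c.png",v)
vis=np.dstack([b,s,g]);cv2.imwrite("pics/m2.png",vis)
```

```text
board (array([555.69018555, 226.44770813]), array([177.78085327, 122.9006424 ]), -14.11993408203125)
[ 88 128 156] [ 18 111 156]
[ 94 134 161] [ 18 106 161]
[ 89 129 159] [ 17 112 159]
[147 153 148] [ 55  10 153]
stand (array([522.05584717,  55.8887558 ]), array([198.3293457 , 153.17707825]), -10.92669677734375)
b 4 [[342, 36], [335, 153], [184, 152], [175, 35]] [[0.6564, 0.2637], [0.6258, 0.1455], [0.4557, 0.189], [0.4861, 0.3071]] [0.122  0.1756 0.1219 0.1757]
[-104.5   165.67   75.57  -14.3 ] [0.55601456 0.2263173  0.049     ]
s 6 [[345, 183], [344, 288], [200, 294], [187, 190]] [[0.6318, 0.1057], [0.6041, -0.0363], [0.4122, 0.0017], [0.4418, 0.1439]] [0.1447 0.1955 0.1452 0.1938]
[-101.07  168.79   78.26  -11.36] [0.52248007 0.05375905 0.041     ]
clip px ((322.8802795410156, 94.95092010498047), (23.20147132873535, 65.81827545166016), 1.7357045412063599)
```

View pics/m2.png

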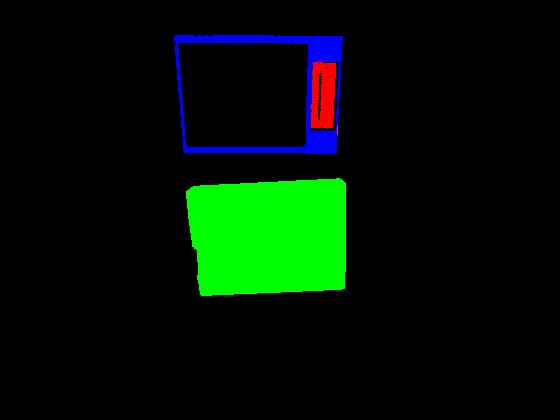

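View pics/w1c.png

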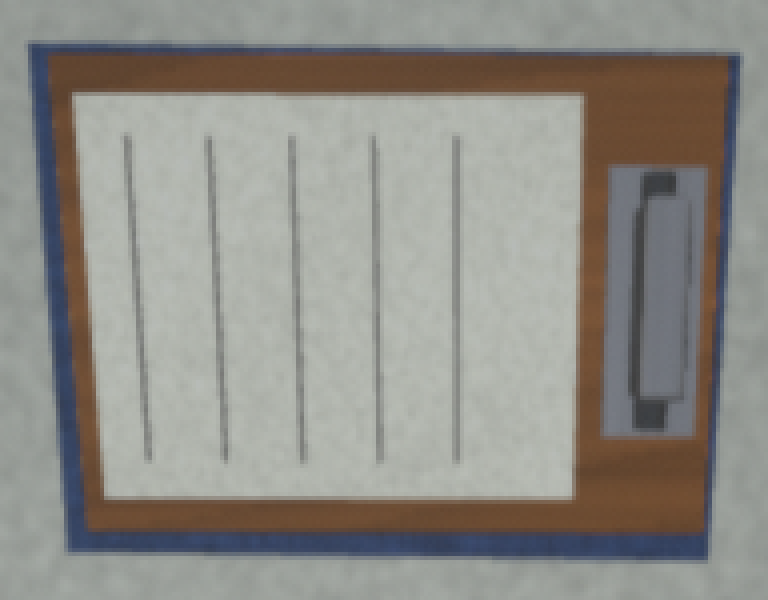

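Run:
```python
import cv2,numpy as np
a=cv2.imread("pics/w1.png")[170:305,180:355];b=cv2.imread("pics/top1.png")[175:280,222:308]
cv2.imwrite("pics/sc.png",cv2.resize(a,None,fx=4.4,fy=4.4,interpolation=cv2.INTER_CUBIC))
cv2.imwrite("pics/sc2.png",cv2.resize(b,None,fx=5.6,fy=5.6,interpolation=cv2.INTER_CUBIC))
```

```text
(no output)
```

View pics/sc.png

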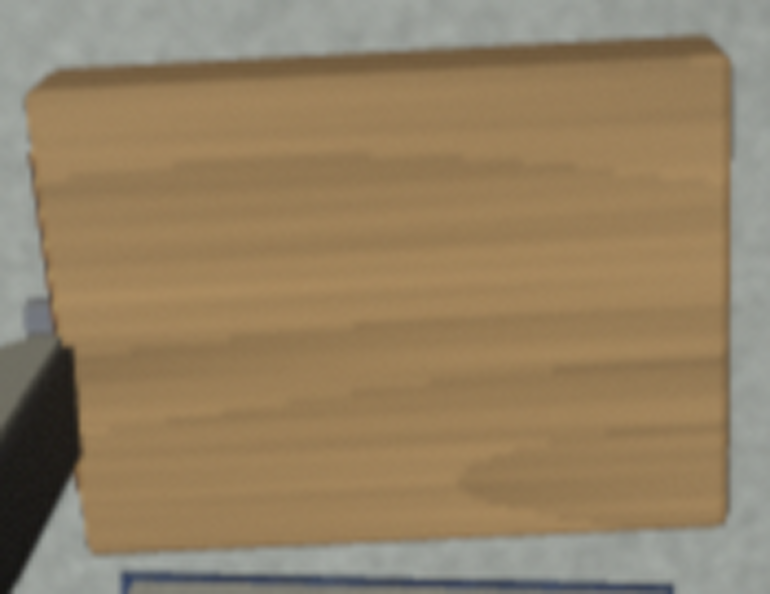

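View pics/sc2.png

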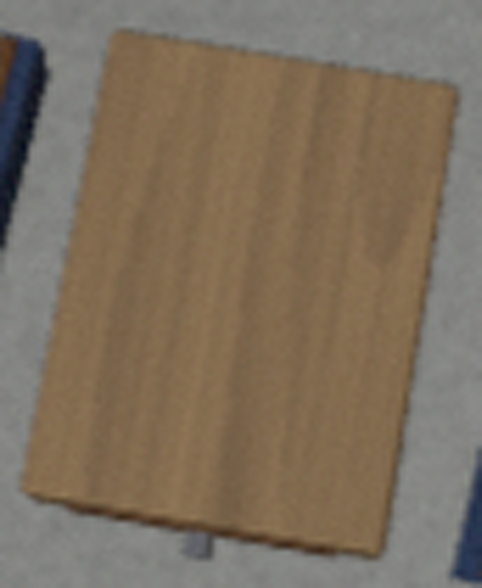

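The wrist crop shows the stand's top-face corners at crop pixels (28,93), (728,58), (726,523) and (92,552). The top crop shows them at (112,30), (458,87), (382,552) and (24,490). I'll cast both sets.

Run:
```python
from plant import calibration
from h import *
import pickle
wc=pickle.load(open("w1.pkl","rb"));tc=calibration("top")
def go(n,cal,pts,s,off,z):
    u=(np.array(pts)+.5)/s-.5+np.array(off)
    P=onplane(cal,u,z);E=np.roll(P,-1,0)-P
    print(n,P[:,:2].round(4).tolist(),np.linalg.norm(E,axis=1).round(4),np.degrees(np.arctan2(E[:,1],E[:,0])).round(2),P.mean(0).round(4))
go("w",wc,[(28,93),(728,58),(726,523),(92,552)],4.4,(180,170),.041)
go("t",tc,[(112,30),(458,87),(382,552),(24,490)],5.6,(222,175),.041)
go("wb",wc,[(48,54),(729,57),(705,532),(86,531)],4,(160,20),.049)
# clip grip top face
go("clip",wc,[(642,194),(692,197),(683,398),(637,398)],4,(160,20),.077)
```

```text
w [[0.4403, 0.1433], [0.632, 0.1059], [0.6047, -0.0372], [0.4124, -0.0]] [0.1953 0.1457 0.1959 0.146 ] [ -11.02 -100.77  169.05   79.01] [0.5223 0.053  0.041 ]
t [[0.6331, 0.1071], [0.6052, -0.0384], [0.4122, -0.001], [0.4399, 0.1425]] [0.1481 0.1966 0.1461 0.1964] [-100.85  169.03   79.08  -10.37] [0.5226 0.0526 0.041 ]
wb [[0.4833, 0.3096], [0.6566, 0.2657], [0.6269, 0.1457], [0.4523, 0.1894]] [0.1789 0.1236 0.1799 0.1241] [ -14.21 -103.92  165.95   75.58] [0.5548 0.2276 0.049 ]
clip [[0.6236, 0.2361], [0.6356, 0.2324], [0.6239, 0.1855], [0.6123, 0.1884]] [0.0125 0.0483 0.012  0.049 ] [ -17.14 -103.95  166.03   76.66] [0.6239 0.2106 0.077 ]
```

The views agree. Stand centre is (0.5225, 0.0528) at yaw -10.95°, board centre is (0.5555, 0.227) at yaw -14.1°, and the clip is at (0.6245, 0.210). Next I go above the clip and partly close, then descend to leave the tips about 3–4 mm over the board's face.

Request:
carry_out([
  {"xyz": [2, 2.5, -3], "rot": [0, 0, 0]},
  {"xyz": [4.5, 5.5, -6], "rot": [0, 0, 0]},
  {"xyz": [7.1, 8.4, -9.5], "rot": [0, 0, 0]},
  {"xyz": [7.1, 8.4, -12.5], "rot": [0, 0, 0]},
  {"xyz": [7.1, 8.4, -12.5], "rot": [0, 0, 0]},
  {"xyz": [7.1, 8.4, -12.5], "rot": [0, 0, 0]},
  {"xyz": [7.1, 8.4, -12.5], "rot": [0, 0, 0]},
], grip=0.4)

```text
t: 2.75
tool_pos: [0.6267, 0.2083, 0.126]
orientation: [-3.116, 0.387, -0.006]
force: [0.1, 1.1, 0.9]
opening: 0.042
```

Run:
```python
from plant import *
from h import *
import cv2,pickle
s=read_state();print(s['t'],s['tool_pos'],R.from_rotvec(s['orientation']).as_matrix().round(4),s['force'],s['opening'])
cal=calibration("wrist");im=read_camera("wrist");cv2.imwrite("pics/w2.png",im[:,:,::-1]);pickle.dump(cal,open("w2.pkl","wb"))
```

```text
2.75 [0.6267132  0.20831083 0.12602038] [[ 9.697e-01 -2.444e-01  4.000e-03]
 [-2.444e-01 -9.697e-01  9.000e-04]
 [ 3.700e-03 -1.800e-03 -1.000e+00]] [0.06889162 1.13393298 0.88522123] 0.042025420877345315
```

View pics/w2.png

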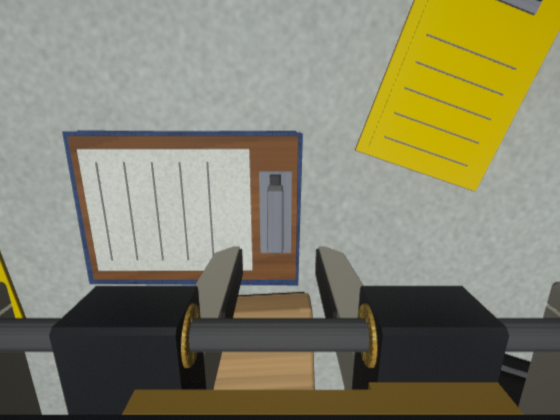

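The clip's grip is at about (275,215), between the fingertips at (241,250) and (317,250), so it is nearly centred. I'll re-measure from this closer view.

Run:
```python
from h import *
import pickle
im=cv2.imread("pics/w2.png"); hsv=cv2.cvtColor(im,cv2.COLOR_BGR2HSV); cal=pickle.load(open("w2.pkl","rb"))
b=brown(im,hsv);o=np.zeros_like(b);o[120:290,50:310]=b[120:290,50:310]
o=cv2.morphologyEx(o,cv2.MORPH_OPEN,np.ones((2,2),np.uint8))
print(rect(cal,o,.049))
c=im[165:265,245:305];cv2.imwrite("pics/w2c.png",cv2.resize(c,None,fx=6,fy=6,interpolation=cv2.INTER_CUBIC))
print(proj(cal,[[.6267,.2083,.077],[.6267,.2083,.126-.017]]))
```

```text
(array([562.9776001, 256.5453186]), array([178.0506897 ,  61.82176208]), -14.1885986328125)
[[278.59320068 225.23676232]
 [278.77553952 241.47200928]]
```

View pics/w2c.png

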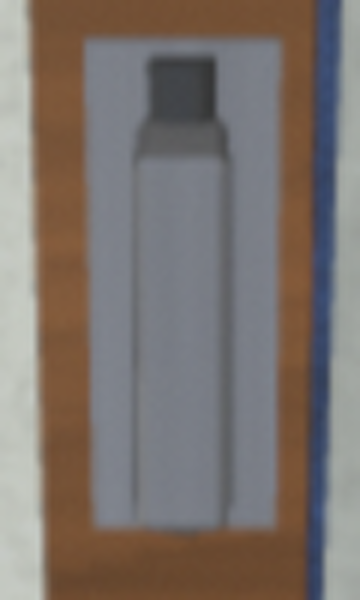

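The clip sits 2.5 mm towards -x and 2.6 mm towards +y of the TCP. I'll correct for that and descend.

Request:
carry_out([
  {"xyz": [-0.2, 0.3, -1], "rot": [0, 0, 0]},
  {"xyz": [-0.2, 0.3, -2.5], "rot": [0, 0, 0]},
  {"xyz": [-0.2, 0.3, -4], "rot": [0, 0, 0]},
  {"xyz": [-0.2, 0.3, -5], "rot": [0, 0, 0]},
  {"xyz": [-0.2, 0.3, -5.4], "rot": [0, 0, 0]},
  {"xyz": [-0.2, 0.3, -5.4], "rot": [0, 0, 0]},
  {"xyz": [-0.2, 0.3, -5.4], "rot": [0, 0, 0]},
], grip=0.4)

```text
t: 3.5
tool_pos: [0.6236, 0.2123, 0.0688]
orientation: [-3.118, 0.384, -0.0]
force: [-0.1, 0.3, 0.2]
opening: 0.0373
```

Run:
```python
from plant import *
from h import *
import cv2,pickle
s=read_state();print(s['t'],s['tool_pos'],R.from_rotvec(s['orientation']).as_matrix().round(4),s['force'],s['opening'],s['dq'].round(3))
cal=calibration("wrist");im=read_camera("wrist");cv2.imwrite("pics/w3.png",im[:,:,::-1]);pickle.dump(cal,open("w3.pkl","wb"))
im=read_camera("side");cv2.imwrite("pics/side2.png",cv2.resize(im[170:340,150:360,::-1],None,fx=3.5,fy=3.5,interpolation=cv2.INTER_CUBIC))
```

```text
3.5 [0.6235965  0.21230226 0.06884748] [[ 9.700e-01 -2.429e-01  3.000e-04]
 [-2.429e-01 -9.700e-01  1.000e-04]
 [ 3.000e-04 -1.000e-04 -1.000e+00]] [-0.13647346  0.27256637  0.22760016] 0.03727288025027611 [ 0.001 -0.012 -0.007 -0.     0.002 -0.001]
```

View pics/w3.png

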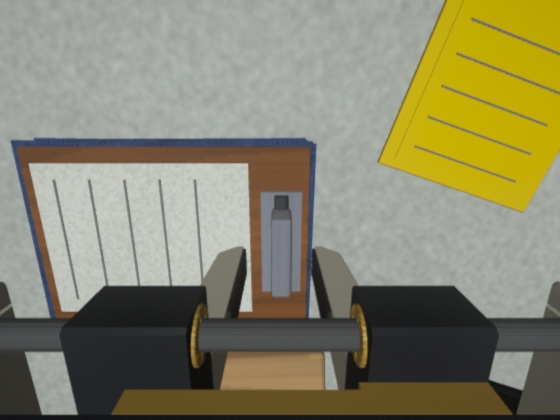

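View pics/side2.png

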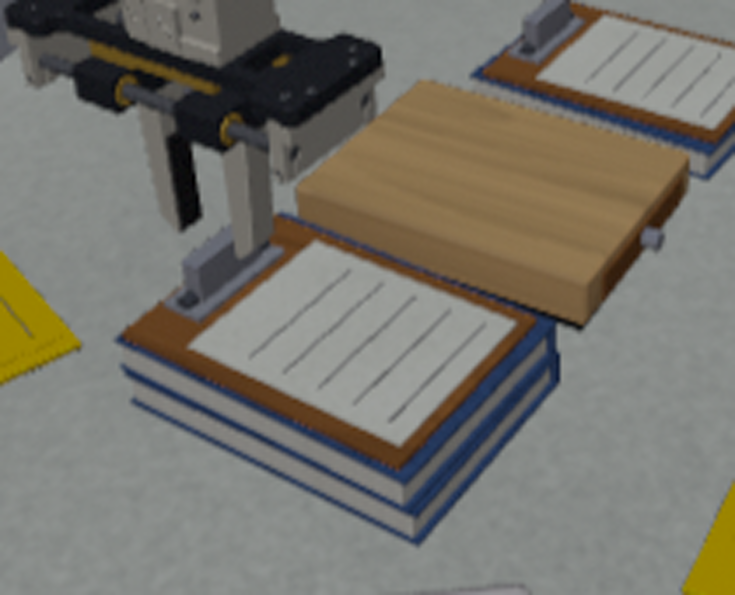

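The fingers straddle the clip evenly (246 and 313 px, with the clip at 281), and the side view shows the tips just above the board. I'll raise 1.5 mm for clearance over the clip's base plate, then close.

Request:
carry_out([
  {"xyz": [0, 0, 0.15], "rot": [0, 0, 0]},
  {"xyz": [0, 0, 0.15], "rot": [0, 0, 0]},
], grip=0.35)

```text
t: 3.8
tool_pos: [0.6239, 0.2123, 0.071]
orientation: [-3.118, 0.385, -0.002]
force: [0.7, -0.3, 0.5]
opening: 0.0328
```

Request:
carry_out([
  {"xyz": [0, 0, 0], "rot": [0, 0, 0]},
  {"xyz": [0, 0, 0], "rot": [0, 0, 0]},
  {"xyz": [0, 0, 0], "rot": [0, 0, 0]},
  {"xyz": [0, 0, 0], "rot": [0, 0, 0]},
  {"xyz": [0, 0, 0], "rot": [0, 0, 0]},
  {"xyz": [0, 0, 0], "rot": [0, 0, 0]},
], grip=0, force=25)

```text
t: 4.4
tool_pos: [0.6233, 0.2122, 0.0701]
orientation: [3.118, -0.385, -0.0]
force: [0.4, 0.2, -0.0]
opening: 0.0004
```

Run:
```python
from plant import *
from h import *
import cv2,pickle
s=read_state();print(s['t'],s['tool_pos'],R.from_rotvec(s['orientation']).as_matrix().round(4),s['force'],s['wrist_torque'],s['opening'])
cal=calibration("wrist");im=read_camera("wrist");cv2.imwrite("pics/w4.png",im[:,:,::-1]);pickle.dump(cal,open("w4.pkl","wb"))
```

```text
4.4 [0.62332919 0.21220041 0.07009195] [[ 9.70e-01 -2.43e-01 -1.00e-04]
 [-2.43e-01 -9.70e-01 -0.00e+00]
 [-1.00e-04  0.00e+00 -1.00e+00]] [ 0.42688625  0.17490162 -0.01250949] [-0.00935606 -0.06477875  0.01796916] 0.00043432042278446356
```

View pics/w4.png

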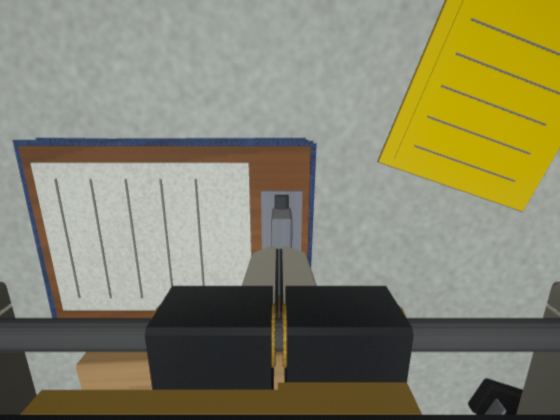

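The gripper shut to 0.4 mm with no force, so it missed the clip. I need to find out whether that's height or lateral position, so I'll check the geometry against the side view.

Run:
```python
from plant import *
from h import *
im=read_camera("side"); im=np.ascontiguousarray(im[:,:,::-1]); cv2.imwrite("pics/side3.png",im)
cal=calibration("side")
s=read_state(); T=s['tool_pos']; print(T, s['t'])
yaw=np.radians(-14.15); ex=np.array([np.cos(yaw),np.sin(yaw),0]); ey=np.array([-ex[1],ex[0],0]); ez=np.array([0,0,1])
c=np.array([.5555,.227,0])+.072*ex
big=cv2.resize(im[190:310,170:290],None,fx=5,fy=5,interpolation=cv2.INTER_CUBIC)
def dot(P,col):
    for u in proj(cal,P):
        q=((u-[170,190])+.5)*5-.5; cv2.circle(big,(int(q[0]),int(q[1])),4,col,1); print(u.round(1),end=' ')
    print()
dot([c+a*ex+b*ey+ez*.077 for a in(-.006,.006) for b in(-.025,.025)],(0,0,255))
dot([T-ez*.017],(0,255,0))
B=np.array([.5555,.227,.049]);dot([B+a*ex+b*ey for a in(-.09,.09) for b in(-.0625,.0625)],(255,0,255))
cv2.imwrite("pics/side3c.png",big)
```

```text
[0.62331564 0.2122058  0.07008733] 4.5
[223.1 230.6] [205.2 244.3] [218.3 228.7] [200.3 242.2] 
[213.7 247.4] 
[302.8 258.8] [263.  300.9] [227.5 228.9] [183.4 262.9]
```

View pics/side3c.png

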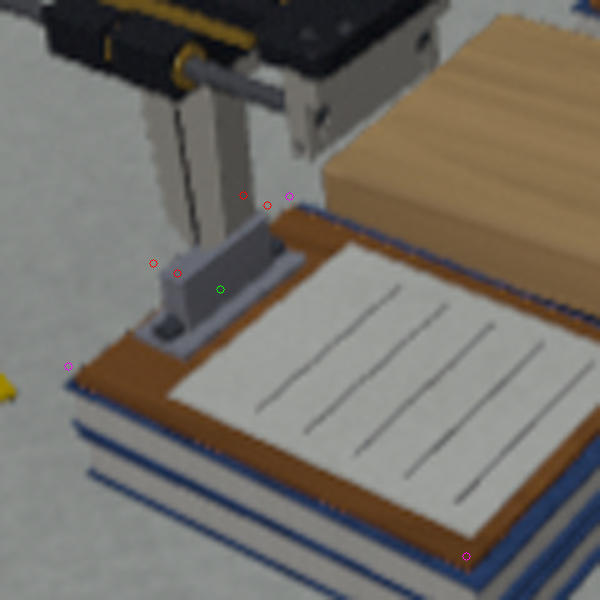

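The tips don't appear where the state says they are. I'll triangulate the real fingertip from the wrist, side and top views.

Run:
```python
from plant import *
from h import *
im=read_camera("top"); im=np.ascontiguousarray(im[:,:,::-1]); cv2.imwrite("pics/top3.png",im)
cv2.imwrite("pics/top3c.png",cv2.resize(im[150:290,120:320],None,fx=4,fy=4,interpolation=cv2.INTER_CUBIC))
im=cv2.imread("pics/side3.png");cv2.imwrite("pics/side3d.png",cv2.resize(im[195:265,180:250],None,fx=8,fy=8,interpolation=cv2.INTER_CUBIC))
im=cv2.imread("pics/w4.png");cv2.imwrite("pics/w4c.png",cv2.resize(im[180:300,220:340],None,fx=5,fy=5,interpolation=cv2.INTER_CUBIC))
```

```text
(no output)
```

View pics/top3c.png

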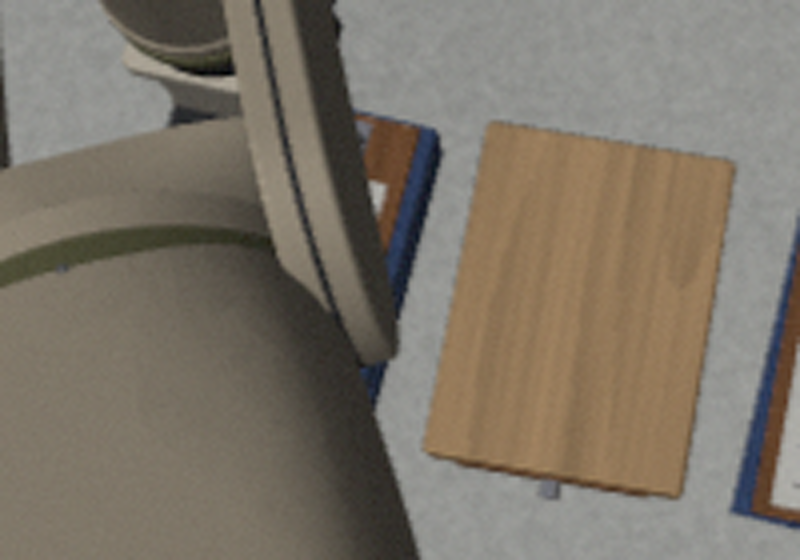

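View pics/side3d.png

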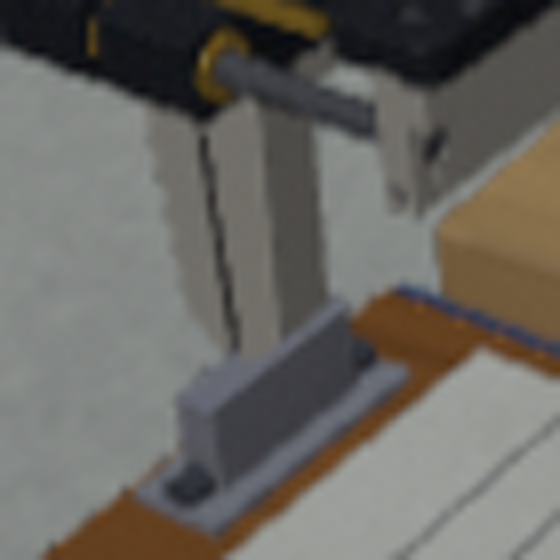

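View pics/w4c.png

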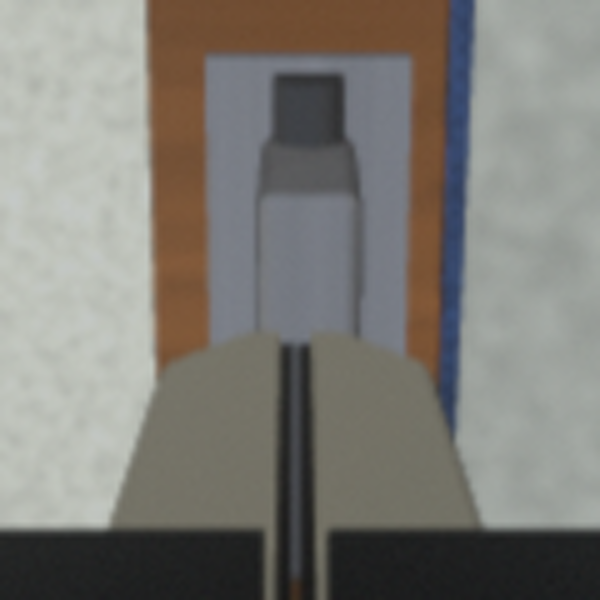

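Run:
```python
from plant import *
from h import *
import pickle
wc=pickle.load(open("w4.pkl","rb"));sc=calibration("side")
def tri(cs):
    A=np.zeros((3,3));b=np.zeros(3);L=[]
    for cal,u in cs:
        d=ray(cal,u)[0];d/=np.linalg.norm(d);M=np.eye(3)-np.outer(d,d);A+=M;b+=M@cal['xyz'];L.append((M,cal['xyz']))
    X=np.linalg.solve(A,b);return X.round(4),[np.linalg.norm(M@(X-o)).round(4) for M,o in L]
us=(np.array([240,352])+.5)/8-.5+[180,195]
uw=(np.array([295,338])+.5)/5-.5+[220,180]
print("tip",us,uw,tri([(wc,uw),(sc,us)]),tri([(wc,uw),(sc,us-[2.5,2.3])]))
# clip top near end (+y) corners: wrist (262,193),(357,193) ; side: (180,398)=+x? (218,412)
f=lambda p,s,o:(np.array(p)+.5)/s-.5+np.array(o)
for pw,ps in (((262,193),(218,415)),((357,193),(180,400))):
    print("clip",tri([(wc,f(pw,5,(220,180))),(sc,f(ps,8,(180,195)))]))
# known board corner bias, side
for z in(.05,.06,.07,.08,.09): print(z,onplane(wc,uw,z)[0].round(4))
```

```text
tip [209.5625 238.5625] [278.6 247.2] (array([0.6249, 0.2191, 0.0788]), [np.float64(0.0), np.float64(0.0)]) (array([0.6261, 0.2231, 0.0872]), [np.float64(0.0006), np.float64(0.0006)])
clip (array([0.6243, 0.2339, 0.0711]), [np.float64(0.0006), np.float64(0.0006)])
clip (array([0.6352, 0.2315, 0.0713]), [np.float64(0.0004), np.float64(0.0004)])
0.05 [0.6218 0.207  0.05  ]
0.06 [0.6229 0.2112 0.06  ]
0.07 [0.6239 0.2154 0.07  ]
0.08 [0.625  0.2196 0.08  ]
0.09 [0.626  0.2238 0.09  ]
```

Triangulation puts the tips about 8 mm above the clip's top (tip z about 0.079 where the clip top reads 0.071, which should be 0.077). So the real fingertips sit about 30 mm higher than the tool pose and nose_length imply. I'll open, go lower in small steps while watching the force, and look again.

Request:
carry_out([
  {"xyz": [0, 0, 0], "rot": [0, 0, 0]},
  {"xyz": [0, 0, 0], "rot": [0, 0, 0]},
  {"xyz": [0, 0, 0], "rot": [0, 0, 0]},
  {"xyz": [0, 0, 0], "rot": [0, 0, 0]},
], grip=0.4)

```text
t: 4.95
tool_pos: [0.6234, 0.2122, 0.0701]
orientation: [-3.118, 0.385, 0.0]
force: [0.6, 0.5, 0.2]
opening: 0.0281
```

Request:
carry_out([
  {"xyz": [0.05, -0.1, -0.5], "rot": [0, 0, 0]},
  {"xyz": [0.05, -0.1, -1], "rot": [0, 0, 0]},
  {"xyz": [0.05, -0.1, -1.5], "rot": [0, 0, 0]},
  {"xyz": [0.05, -0.1, -1.5], "rot": [0, 0, 0]},
  {"xyz": [0.05, -0.1, -1.5], "rot": [0, 0, 0]},
])

```text
t: 5.45
tool_pos: [0.6236, 0.2111, 0.0546]
orientation: [3.118, -0.385, -0.001]
force: [0.5, 0.1, 0.1]
opening: 0.037
```

```bash
cat > look.py <<'E'
import sys
from plant import *
from h import *
import pickle
n=sys.argv[1]
s=read_state();print(s['t'],s['tool_pos'].round(4),s['force'].round(2),s['wrist_torque'].round(3),s['opening'].round(4))
cal=calibration("wrist");w=read_camera("wrist")[:,:,::-1];pickle.dump(cal,open(f"{n}.pkl","wb"));cv2.imwrite(f"pics/{n}w.png",w)
sd=read_camera("side")[:,:,::-1];cv2.imwrite(f"pics/{n}s.png",sd)
a=cv2.resize(w,(560,420));b=cv2.resize(sd[190:310,170:290],(600,600),interpolation=cv2.INTER_CUBIC)
cv2.imwrite(f"pics/{n}c.png",b)
E
python3 look.py d1
```

```text
Traceback (most recent call last):
  File "look.py", line 6, in <module>
    s=read_state();print(s['t'],s['tool_pos'].round(4),s['force'].round(2),s['wrist_torque'].round(3),s['opening'].round(4))
                                                                                                      ^^^^^^^^^^^^^^^^^^
AttributeError: 'float' object has no attribute 'round'
```

```bash
sed -i "s/s\['opening'\].round(4)/round(s['opening'],4)/" look.py; python3 look.py d1
```

```text
5.45 [0.6236 0.2111 0.0546] [0.47 0.14 0.08] [-0.017 -0.111  0.005] 0.037
```

View pics/d1c.png

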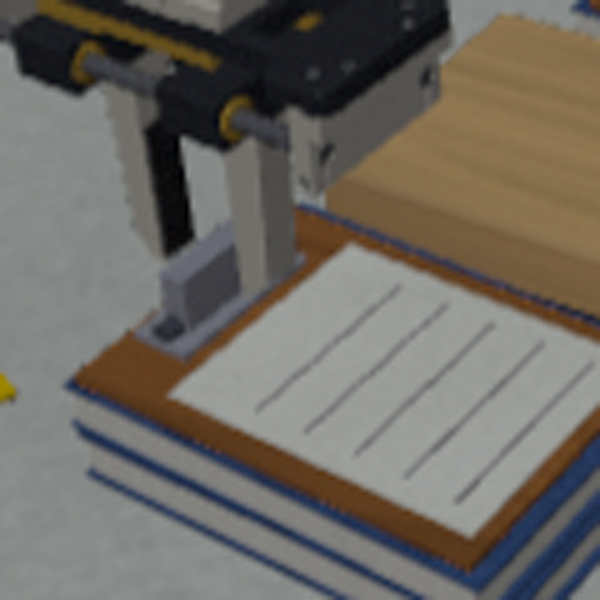

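View pics/d1w.png

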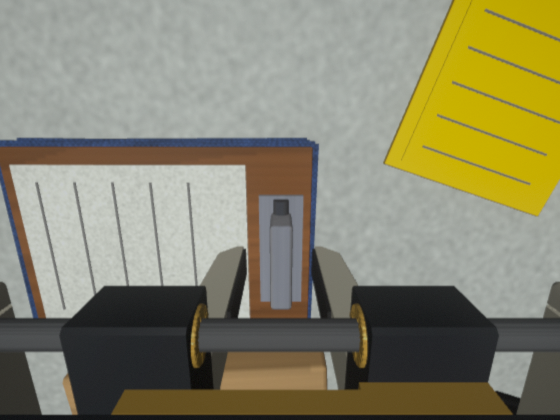

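The tips now straddle the clip's upper part, the side view shows the near finger at about (265,285), and the force is nil. I'll go down another 12 mm, slowly.

Request:
carry_out([
  {"xyz": [0.05, 0.1, -0.4], "rot": [0, 0, 0]},
  {"xyz": [0.1, 0.2, -0.8], "rot": [0, 0, 0]},
  {"xyz": [0.1, 0.2, -1.2], "rot": [0, 0, 0]},
  {"xyz": [0.1, 0.2, -1.2], "rot": [0, 0, 0]},
  {"xyz": [0.1, 0.2, -1.2], "rot": [0, 0, 0]},
])

```text
t: 6.05
tool_pos: [0.6246, 0.2132, 0.0428]
orientation: [3.118, -0.384, -0.001]
force: [0.6, 0.1, 0.0]
opening: 0.037
```

```bash
python3 look.py d2
```

```text
6.05 [0.6246 0.2132 0.0428] [0.58 0.09 0.03] [-0.017 -0.066  0.008] 0.037
```

View pics/d2c.png

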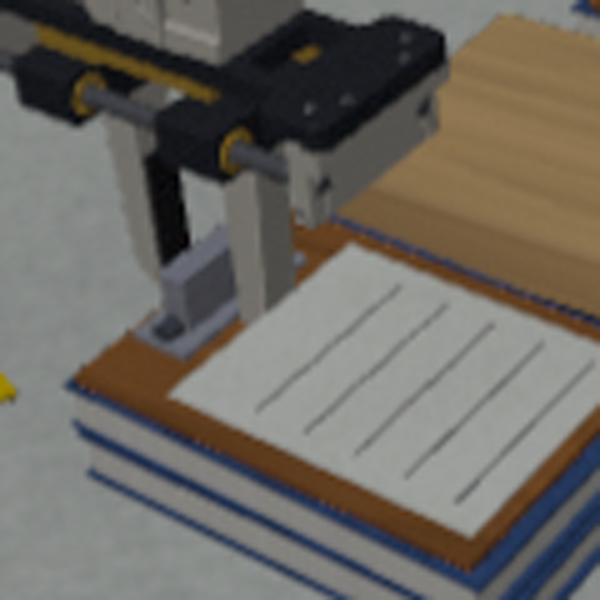

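View pics/d2w.png

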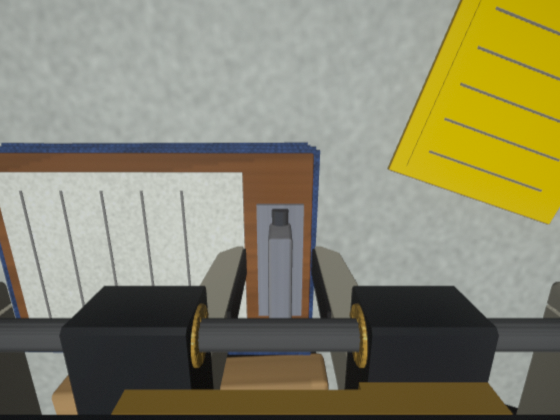

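The tips now overlap most of the clip's height with no contact below, so I'll close.

Request:
carry_out([
  {"xyz": [0, 0, 0], "rot": [0, 0, 0]},
  {"xyz": [0, 0, 0], "rot": [0, 0, 0]},
  {"xyz": [0, 0, 0], "rot": [0, 0, 0]},
  {"xyz": [0, 0, 0], "rot": [0, 0, 0]},
  {"xyz": [0, 0, 0], "rot": [0, 0, 0]},
], grip=0, force=25)

```text
t: 6.65
tool_pos: [0.6249, 0.2132, 0.0432]
orientation: [-3.118, 0.385, -0.0]
force: [0.1, 0.3, 1.0]
opening: 0.0117
```

```bash
python3 look.py d3
```

```text
6.65 [0.6249 0.2132 0.0432] [0.11 0.28 1.  ] [-0.076 -0.107  0.001] 0.0117
```

View pics/d3w.png

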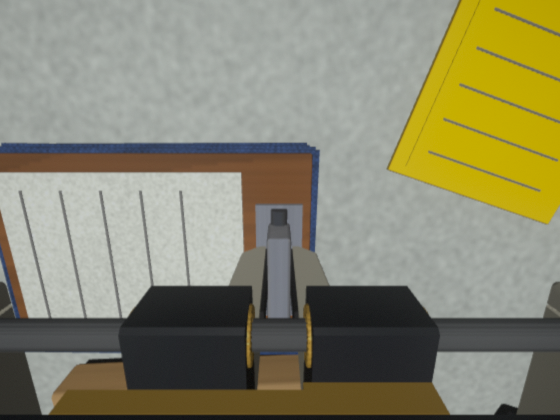

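View pics/d3c.png

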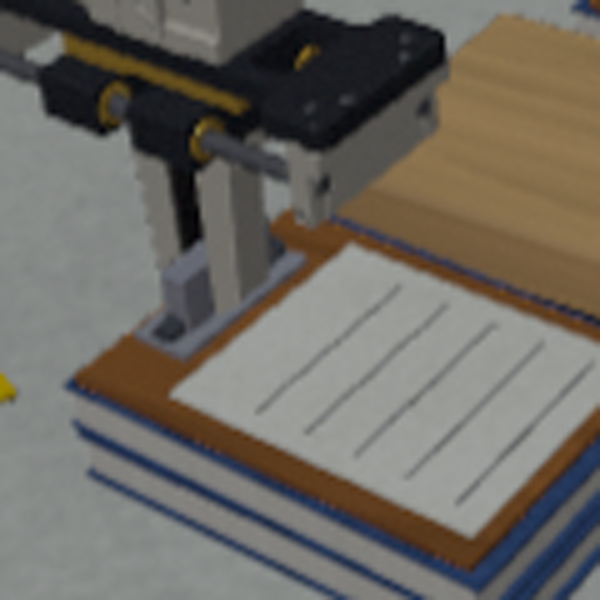

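The opening is 11.7 mm, so the clip is gripped and the board hasn't visibly moved. The board still has to go about (-3.2, -17.1) cm and turn +3.15°. I'll start sliding at constant height, checking height and force as I go.

Request:
carry_out([
  {"xyz": [0, 0, 0], "rot": [0, 0, 0]},
  {"xyz": [-0.1, -0.5, 0], "rot": [0, 0, 0]},
  {"xyz": [-0.2, -1.1, 0], "rot": [0, 0, 0.1]},
  {"xyz": [-0.3, -1.8, 0], "rot": [0, 0, 0.2]},
  {"xyz": [-0.5, -2.6, 0], "rot": [0, 0, 0.4]},
  {"xyz": [-0.6, -3.4, 0], "rot": [0, 0, 0.5]},
  {"xyz": [-0.7, -4, 0], "rot": [0, 0, 0.6]},
  {"xyz": [-0.7, -4, 0], "rot": [0, 0, 0.6]},
], grip=0, force=35)

```text
t: 7.55
tool_pos: [0.6178, 0.1718, 0.0432]
orientation: [3.119, -0.37, -0.0]
force: [-0.2, -1.9, 2.4]
opening: 0.0117
```

```bash
python3 look.py e1
python3 - <<'E'
import cv2
im=cv2.imread('pics/e1s.png');cv2.imwrite('pics/e1c.png',cv2.resize(im[180:330,170:370],None,fx=4,fy=4,interpolation=cv2.INTER_CUBIC))
E
```

```text
7.55 [0.6178 0.1718 0.0432] [-0.19 -1.93  2.41] [-0.413 -0.07   0.025] 0.0117
```

View pics/e1c.png

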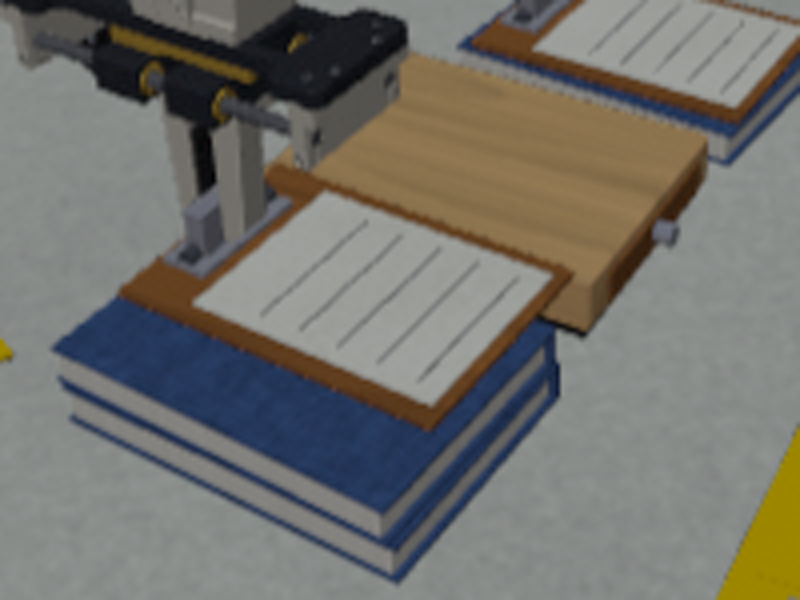

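View pics/e1w.png

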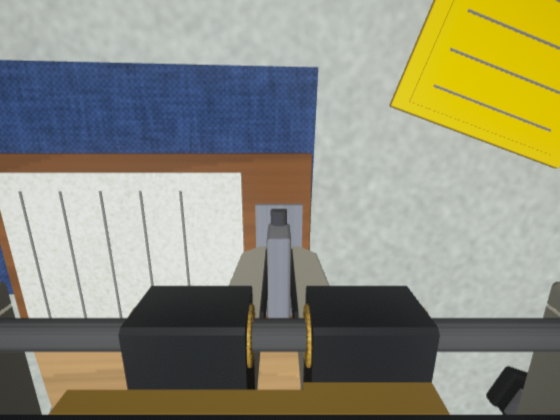

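The board is sliding flat, with its edge already over the stand's side, and the book corner stays at about (265,308), as before. The tool presses about 2 N, so I'll ease up 0.3 mm and carry on.

Request:
carry_out([
  {"xyz": [-0.1, -0.5, 0.03], "rot": [0, 0, 0.1]},
  {"xyz": [-0.2, -1.2, 0.03], "rot": [0, 0, 0.2]},
  {"xyz": [-0.4, -2, 0.03], "rot": [0, 0, 0.4]},
  {"xyz": [-0.6, -2.8, 0.03], "rot": [0, 0, 0.5]},
  {"xyz": [-0.7, -3.6, 0.03], "rot": [0, 0, 0.7]},
  {"xyz": [-0.9, -4.4, 0.03], "rot": [0, 0, 0.8]},
  {"xyz": [-1, -5, 0.03], "rot": [0, 0, 0.9]},
  {"xyz": [-1, -5, 0.03], "rot": [0, 0, 0.9]},
])

```text
t: 8.45
tool_pos: [0.6076, 0.122, 0.0433]
orientation: [3.122, -0.345, -0.001]
force: [0.2, -0.2, -1.3]
opening: 0.0116
```

Request:
carry_out([
  {"xyz": [-0.1, -0.5, 0], "rot": [0, 0, 0.1]},
  {"xyz": [-0.2, -1.2, 0], "rot": [0, 0, 0.2]},
  {"xyz": [-0.4, -2, 0], "rot": [0, 0, 0.4]},
  {"xyz": [-0.6, -2.8, 0], "rot": [0, 0, 0.5]},
  {"xyz": [-0.7, -3.6, 0], "rot": [0, 0, 0.7]},
  {"xyz": [-0.9, -4.4, 0], "rot": [0, 0, 0.8]},
  {"xyz": [-1, -5, 0], "rot": [0, 0, 0.9]},
  {"xyz": [-1, -5, 0], "rot": [0, 0, 0.9]},
])

```text
t: 9.25
tool_pos: [0.5977, 0.0722, 0.0434]
orientation: [3.125, -0.321, -0.0]
force: [-0.1, 0.3, -1.7]
opening: 0.0118
```

```bash
python3 look.py e2
python3 - <<'E'
import cv2
im=cv2.imread('pics/e2s.png');cv2.imwrite('pics/e2c.png',cv2.resize(im[180:330,170:370],None,fx=4,fy=4,interpolation=cv2.INTER_CUBIC))
E
```

```text
9.25 [0.5977 0.0722 0.0434] [-0.09  0.28 -1.72] [-0.075 -0.234 -0.043] 0.0118
```

View pics/e2c.png

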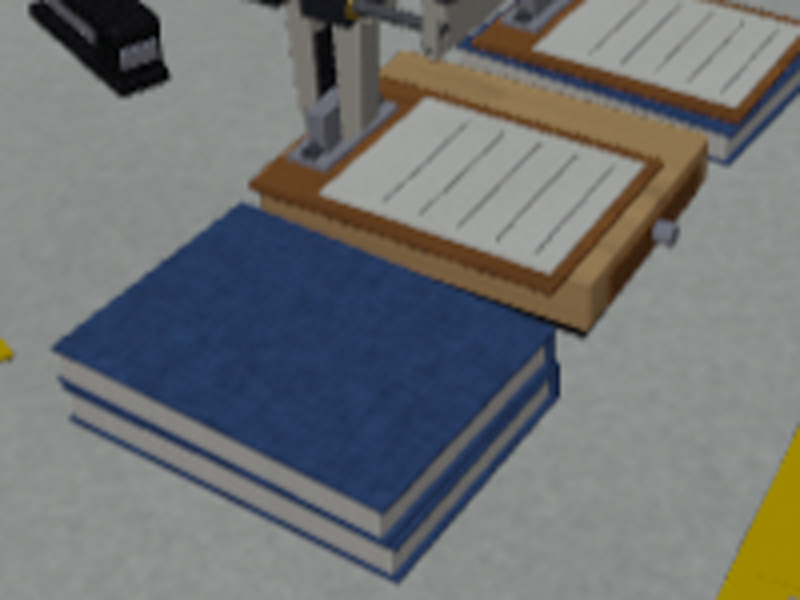

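View pics/e2w.png

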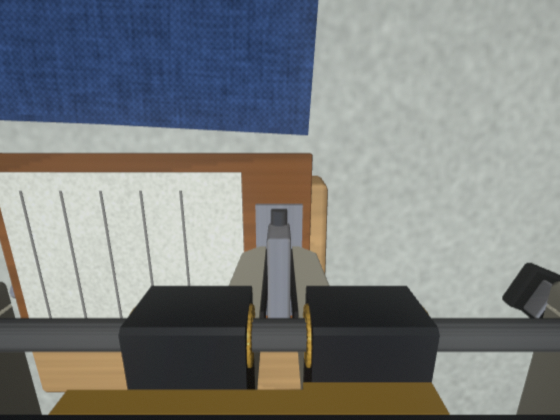

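The board is entirely off the pile and the books are unmoved. The last 3 cm is next, at the same height.

Request:
carry_out([
  {"xyz": [-0.1, -0.6, 0], "rot": [0, 0, 0.2]},
  {"xyz": [-0.2, -1.3, 0], "rot": [0, 0, 0.4]},
  {"xyz": [-0.3, -2, 0], "rot": [0, 0, 0.6]},
  {"xyz": [-0.4, -2.6, 0], "rot": [0, 0, 0.8]},
  {"xyz": [-0.5, -3, 0], "rot": [0, 0, 0.8]},
  {"xyz": [-0.5, -3, 0], "rot": [0, 0, 0.8]},
  {"xyz": [-0.5, -3, 0], "rot": [0, 0, 0.8]},
])

```text
t: 10.05
tool_pos: [0.5928, 0.0432, 0.0435]
orientation: [-3.127, 0.298, -0.0]
force: [0.2, 0.4, -2.6]
opening: 0.0116
```

```bash
python3 look.py e3
python3 - <<'E'
import cv2
im=cv2.imread('pics/e3s.png');cv2.imwrite('pics/e3c.png',cv2.resize(im[180:290,220:360],None,fx=5.5,fy=5.5,interpolation=cv2.INTER_CUBIC))
from plant import *
im=read_camera("top")[:,:,::-1];cv2.imwrite('pics/e3t.png',cv2.resize(im[160:300,140:390],None,fx=3.2,fy=3.2,interpolation=cv2.INTER_CUBIC))
E
```

```text
10.05 [0.5928 0.0432 0.0435] [ 0.17  0.36 -2.58] [-0.061 -0.238  0.023] 0.0116
```

View pics/e3c.png

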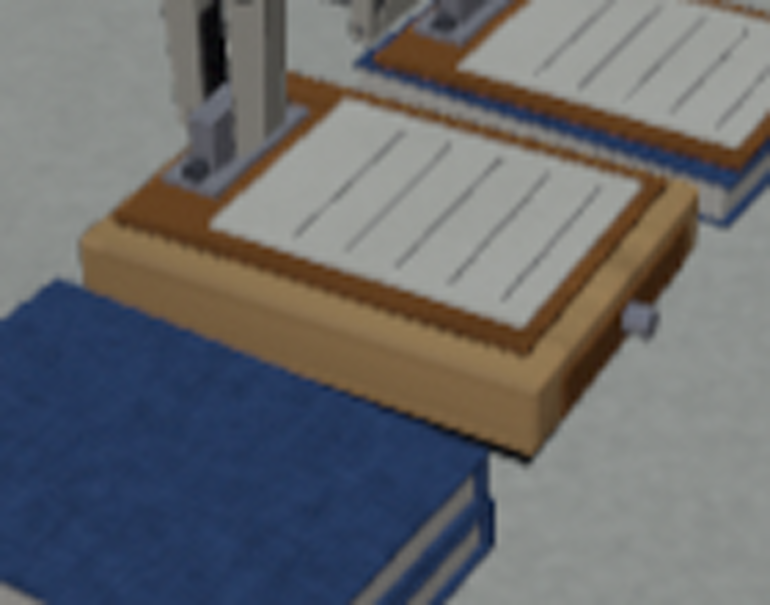

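View pics/e3t.png

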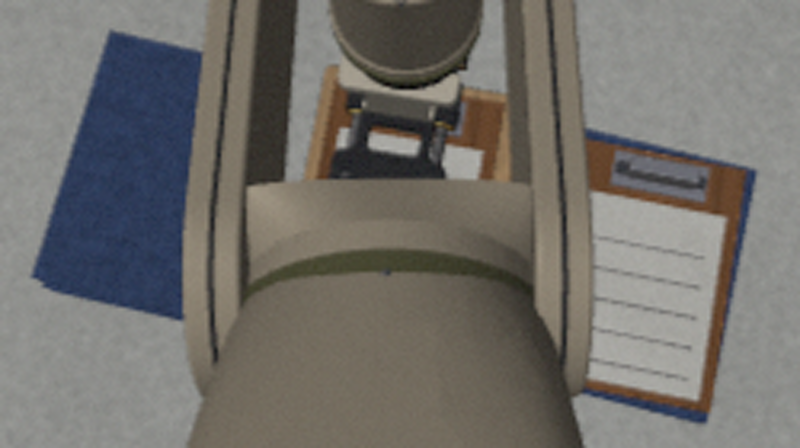

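View pics/e3w.png

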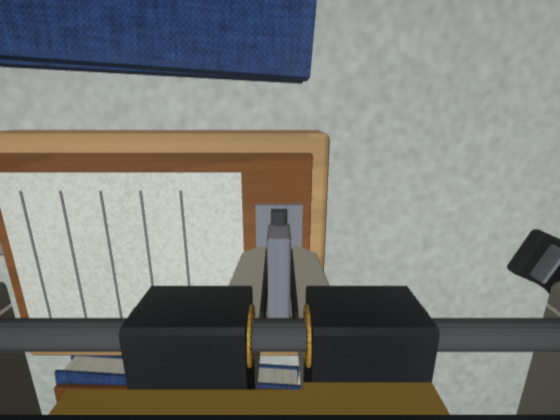

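The side view shows the board inside the stand, and the wrist view shows a border on the +y and +x sides. I'll measure the margins before lowering.

Run:
```python
import cv2
im=cv2.imread('pics/e3w.png');cv2.imwrite('pics/e3wc.png',cv2.resize(im[115:285,240:340],None,fx=3.5*1,fy=3.5,interpolation=cv2.INTER_CUBIC))
cv2.imwrite('pics/e3wd.png',cv2.resize(im[120:240,0:130],None,fx=5,fy=5,interpolation=cv2.INTER_CUBIC))
```

```text
(no output)
```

View pics/e3wc.png

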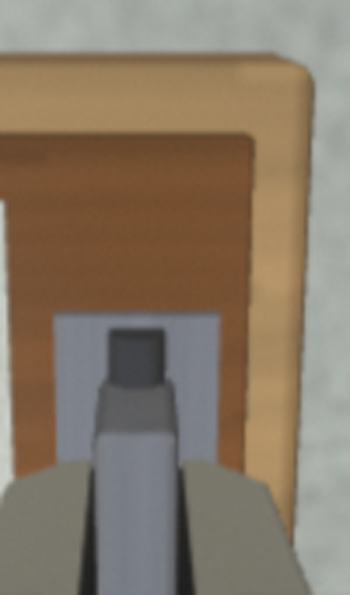

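View pics/e3wd.png

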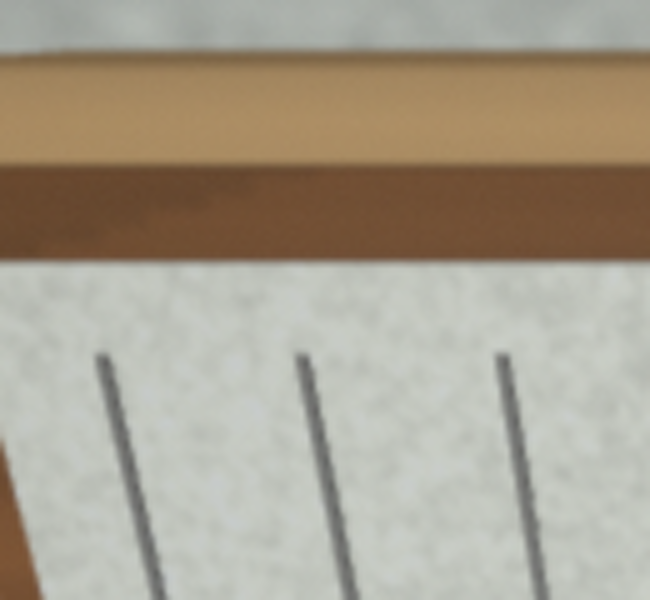

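Run:
```python
from h import *
import pickle
cal=pickle.load(open("e3.pkl","rb"))
y=np.radians(-10.95);ex=np.array([np.cos(y),np.sin(y)]);ey=np.array([-ex[1],ex[0]])
S=lambda u:onplane(cal,u,.041)[0,:2];B=lambda u,z=.049:onplane(cal,u,z)[0,:2]
for z in(.048,.049,.050):
    print(z,"y margins",(S((65,131.9))-B((65,152.6),z))@ey,(S((290,132.8))-B((290,153),z))@ey,"x margin",(S((325.7,200.7))-B((311.1,200.7),z))@ex,(S((327.3,170))-B((312,170),z))@ex)
a,b=B((5,152.6)),B((300,153.1));print("board yaw",np.degrees(np.arctan2(*(b-a)[::-1])))
a,b=S((20,132)),S((290,132.8));print("stand yaw",np.degrees(np.arctan2(*(b-a)[::-1])))
print("board corner",B((312,153)),"centre est",B((312,153))-.09*ex-.0625*ey)
```

```text
0.048 y margins 0.01040752695074527 0.010144334533887418 x margin 0.009234468501185868 0.009392604580099414
0.049 y margins 0.010293187468353976 0.010029199253314506 x margin 0.009340215426108642 0.00949819254923114
0.05 y margins 0.01017884798596267 0.009914063972741591 x margin 0.009445962351031411 0.009603780518362975
board yaw -11.010534183857303
stand yaw -11.07862785635084
board corner [0.62145043 0.09864625] centre est [0.52121702 0.05437988]
```

The board is square to within 0.1°. Margins are +x 9.4 mm and +y 10.2 mm, both read to the stand's rounded-edge line, which itself reads about 2 mm short per side. I'll nudge 1 mm towards -y and lower 3 mm onto the stand.

Request:
carry_out([
  {"xyz": [0, -0.1, 0], "rot": [0, 0, 0]},
  {"xyz": [0, -0.1, -0.1], "rot": [0, 0, 0]},
  {"xyz": [0, -0.1, -0.2], "rot": [0, 0, 0]},
  {"xyz": [0, -0.1, -0.25], "rot": [0, 0, 0]},
  {"xyz": [0, -0.1, -0.3], "rot": [0, 0, 0]},
  {"xyz": [0, -0.1, -0.3], "rot": [0, 0, 0]},
  {"xyz": [0, -0.1, -0.3], "rot": [0, 0, 0]},
])

```text
t: 10.9
tool_pos: [0.5928, 0.0422, 0.0404]
orientation: [-3.127, 0.297, 0.0]
force: [-0.8, -0.2, -2.8]
opening: 0.0117
```

It's still carrying the weight (-2.8 N), so I'll lower a little more until it is taken up.

Request:
carry_out([
  {"xyz": [0, 0, -0.03], "rot": [0, 0, 0]},
  {"xyz": [0, 0, -0.05], "rot": [0, 0, 0]},
  {"xyz": [0, 0, -0.05], "rot": [0, 0, 0]},
])

```text
t: 11.2
tool_pos: [0.5929, 0.0422, 0.0402]
orientation: [3.127, -0.297, 0.0]
force: [-0.6, 0.7, 0.2]
opening: 0.0118
```

Contact is made and the force is near zero. Now I'll open gently.

Request:
carry_out([
  {"xyz": [0, 0, 0], "rot": [0, 0, 0]},
  {"xyz": [0, 0, 0], "rot": [0, 0, 0]},
  {"xyz": [0, 0, 0], "rot": [0, 0, 0]},
  {"xyz": [0, 0, 0], "rot": [0, 0, 0]},
  {"xyz": [0, 0, 0], "rot": [0, 0, 0]},
], grip=0.4)

```text
t: 11.7
tool_pos: [0.5929, 0.0423, 0.04]
orientation: [-3.127, 0.297, -0.0]
force: [-0.0, 0.3, -0.1]
opening: 0.037
```

Request:
carry_out([
  {"xyz": [0, 0, 1], "rot": [0, 0, 0]},
  {"xyz": [0, 0, 2.5], "rot": [0, 0, 0]},
  {"xyz": [0, 0, 5], "rot": [0, 0, 0]},
  {"xyz": [0, 0, 8], "rot": [0, 0, 0]},
  {"xyz": [0, 0, 12], "rot": [0, 0, 0]},
  {"xyz": [0, 0, 16], "rot": [0, 0, 0]},
  {"xyz": [0, 0, 16], "rot": [0, 0, 0]},
])

```text
t: 12.4
tool_pos: [0.597, 0.0422, 0.2096]
orientation: [-3.126, 0.297, -0.021]
force: [-0.2, 0.8, 0.9]
opening: 0.0373
```

```bash
python3 look.py f1;  python3 - <<'E'
import cv2
im=cv2.imread('pics/f1s.png');cv2.imwrite('pics/f1c.png',cv2.resize(im[180:330,180:380],None,fx=4,fy=4,interpolation=cv2.INTER_CUBIC))
E
```

```text
12.4 [0.597  0.0422 0.2096] [-0.16  0.81  0.87] [-0.032 -0.098 -0.007] 0.0373
```

View pics/f1c.png

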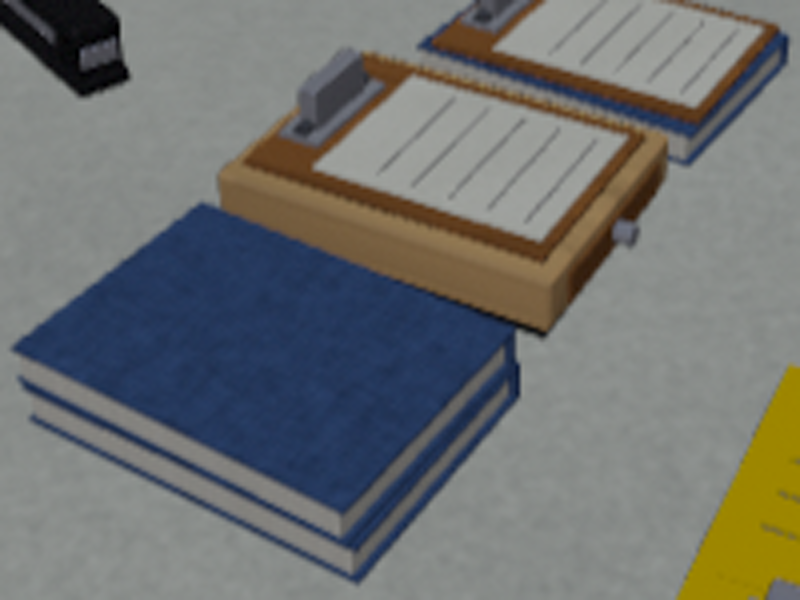

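View pics/f1w.png

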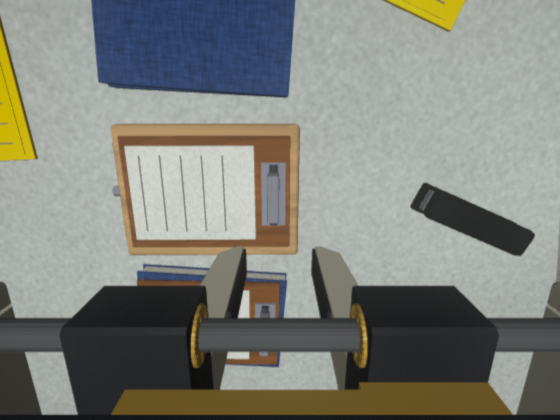

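The board is released and lying flat on the stand, with the whole stand in view: borders at about x 117–298 and y 125–255. I'll measure all four margins.

Run:
```python
from h import *
import pickle
im=cv2.imread("pics/f1w.png");hsv=cv2.cvtColor(im,cv2.COLOR_BGR2HSV);cal=pickle.load(open("f1.pkl","rb"))
b=brown(im,hsv);o=np.zeros_like(b);o[128:254,118:297]=b[128:254,118:297]
o=cv2.morphologyEx(o,cv2.MORPH_OPEN,np.ones((2,2),np.uint8))
w=cv2.inRange(hsv,(8,60,80),(22,160,220));s=np.zeros_like(w);s[118:262,105:305]=w[118:262,105:305]
s=cv2.morphologyEx(s,cv2.MORPH_OPEN,np.ones((2,2),np.uint8))
B=rect(cal,o,.046);S=rect(cal,s,.041);print(B,S)
y=np.radians(-10.95);print("offset in stand frame mm",(B[0]-S[0])@np.array([[np.cos(y),-np.sin(y)],[np.sin(y),np.cos(y)]]))
cv2.imwrite("pics/f1m.png",np.dstack([o,s,0*s]))
cv2.imwrite("pics/f1z.png",cv2.resize(im[115:265,105:305],None,fx=4,fy=4,interpolation=cv2.INTER_CUBIC))
```

```text
(array([531.63525391,  99.41696167]), array([177.91465759,  27.09415054]), -10.935844421386719) (array([523.27807617,  51.71347046]), array([197.78652954, 147.82008362]), -10.897613525390625)
offset in stand frame mm [-0.85636618 48.42243416]
```

View pics/f1z.png

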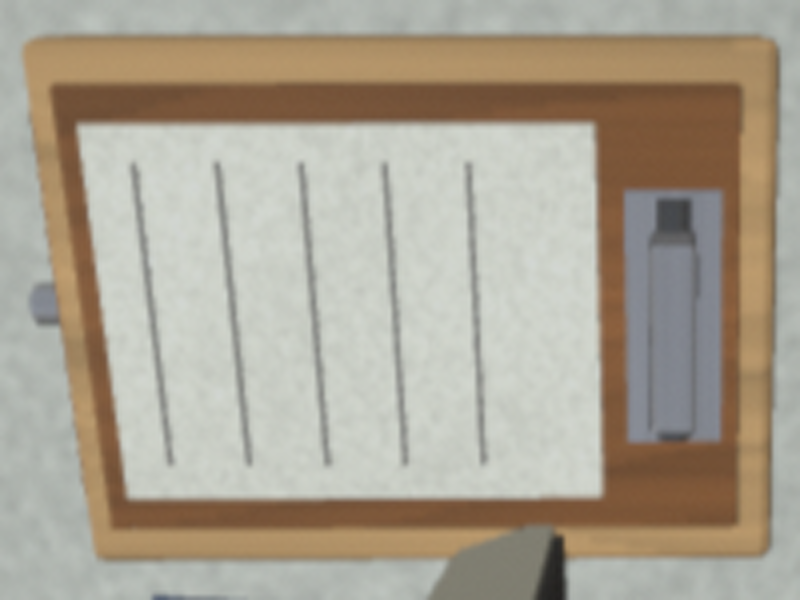

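Request:
carry_out([
  {"xyz": [-1, -4, 1], "rot": [0, 0, 0]},
  {"xyz": [-3, -9, 2], "rot": [0, 0, 0]},
  {"xyz": [-5, -14, 2], "rot": [0, 0, 0]},
  {"xyz": [-8, -18, 2], "rot": [0, 0, 0]},
  {"xyz": [-11, -22, 2], "rot": [0, 0, 0]},
  {"xyz": [-14, -26, 2], "rot": [0, 0, 0]},
  {"xyz": [-17, -30, 2], "rot": [0, 0, 0]},
  {"xyz": [-20, -34, 2], "rot": [0, 0, 0]},
  {"xyz": [-23, -38, 2], "rot": [0, 0, 0]},
  {"xyz": [-23, -38, 2], "rot": [0, 0, 0]},
])

```text
t: 13.5
tool_pos: [0.359, -0.3406, 0.2186]
orientation: [-3.126, 0.305, 0.004]
force: [0.1, 0.5, -0.2]
opening: 0.0372
```

Run:
```python
from h import *
from plant import *
import pickle
cal=pickle.load(open("f1.pkl","rb"))
f=lambda p:(np.array(p)+.5)/4-.5+np.array([105,115])
P=onplane(cal,f([(52,85),(741,86),(738,525),(110,527)]),.046)[:,:2]
Q=onplane(cal,f([(28,45),(776,43),(769,553),(98,556)]),.041)[:,:2]
y=np.radians(-10.95);M=np.array([[np.cos(y),-np.sin(y)],[np.sin(y),np.cos(y)]])
print("board",P.mean(0),"stand",Q.mean(0),"offset mm",1000*(P.mean(0)-Q.mean(0))@M)
print(np.linalg.norm(P-np.roll(P,-1,0),axis=1),np.linalg.norm(Q-np.roll(Q,-1,0),axis=1))
im=np.ascontiguousarray(read_camera("top")[:,:,::-1]);cv2.imwrite("pics/g.png",im)
cv2.imwrite("pics/gc.png",cv2.resize(im[160:300,140:390],None,fx=3.2,fy=3.2,interpolation=cv2.INTER_CUBIC))
hsv=cv2.cvtColor(im,cv2.COLOR_BGR2HSV);cal=calibration("top");b=brown(im,hsv);b=cv2.morphologyEx(b,cv2.MORPH_CLOSE,np.ones((2,2),np.uint8))
def roi(m,x0,x1,y0,y1):
    o=np.zeros_like(m);o[y0:y1,x0:x1]=m[y0:y1,x0:x1];return o
print("spare",rect(cal,roi(brown(im,hsv),306,380,195,300),.027))
print("board",rect(cal,roi(b,233,300,186,265),.046))
old=cv2.imread("pics/top1.png");hs0=cv2.cvtColor(old,cv2.COLOR_BGR2HSV)
blue=lambda h:roi(cv2.inRange(h,(100,80,15),(125,255,150)),145,235,160,270)
for n,h in(("old",hs0),("new",hsv)): print("book",n,rect(cal,blue(h),.044))
```

```text
board [0.52199202 0.05317414] stand [0.52302785 0.05251818] offset mm [-1.14157273  0.44726755]
[0.17847383 0.12359241 0.18004154 0.12359038] [0.19491978 0.1453691  0.19659698 0.144713  ]
spare (array([ 476.17053223, -121.42315674]), array([177.29136658, 122.67518616]), -12.516792297363281)
board (array([520.40240479,  51.71284866]), array([179.77038574, 125.39310455]), -10.760627746582031)
book old (array([549.10577393, 223.84042358]), array([191.27272034, 141.86428833]), -13.899436950683594)
book new (array([549.38037109, 222.67785645]), array([193.01296997, 141.83818054]), -14.581817626953125)
```

View pics/gc.png

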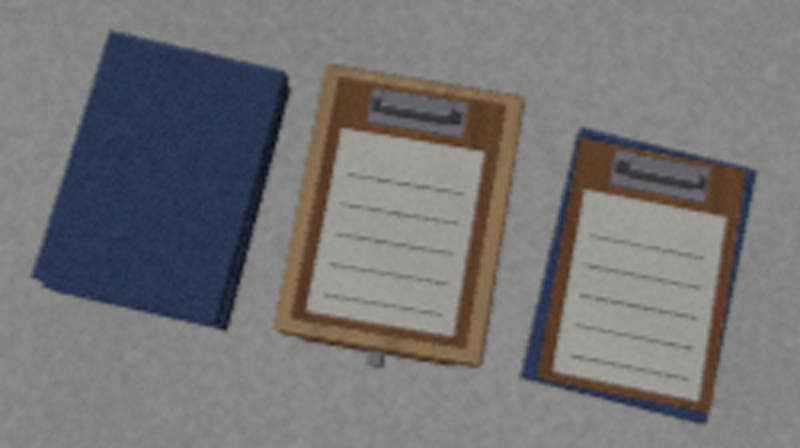

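The board sits within about 1 mm of the stand's centre, at -10.8 to -10.9° against the stand's -10.9°. The book's corners are at the same pixels as before, and the spare is unmoved. I'll hand in.

```bash
python3 -c "
from plant import *
print(read_state()['t'],close_job())"
```

```text
the job is handed in; nothing more can be done
13.55 None
```

The clipboard is on the copy stand, flat, released and square. I gripped it by its clip, slid it sideways off the taller pile at a constant height, lowered it about 3 mm onto the stand and handed in at 13.6 s.

**Final checks**
- **Placement:** the board is about 1.1 mm (x) and 0.4 mm (y) off the stand's centre. Its yaw reads -10.8 to -10.9°, against -10.9° for the stand.
- **Catalogues:** the top catalogue's corners are at the same pixels as before the slide. A colour-based fit of the pile instead showed about 1 mm and 0.7° of change. I put that down to the board having covered part of it in the first picture.
- **Other clipboard:** the spare's position agrees with the first measurement to within 0.4 mm.

**What didn't go to plan**
- **First grasp missed:** the gripper closed on nothing, without touching the clip. The pictures showed the real fingertips about 30 mm higher than the reported tool pose and `nose_length` imply. I went lower in small steps, and the second grasp held at an opening of 11.7 mm.
- **Slide forces:** early in the slide the tool pressed down with about 2.4 N, so I raised it 0.3 mm. After that it carried part or all of the board's weight. The largest force I read was about 3 N.

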